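# Let the awning winch back one notch

## Robot

A 6-joint arm with a two-finger parallel gripper is mounted at the origin on the work surface. World frame = base frame: x ahead of the robot, y to its left, z up, the work surface at z = 0. Lengths are in m, angles in rad, forces in N, time in s.
With the tool pointing down it reaches from about 0.25 to 0.725 m from the base axis. Payload 4 kg.
Tool frame: the origin (TCP) lies on the centre line of the jaws, within the pads' length; the fingertips stand ahead of it and the grasp point (between the pads) lies 11 mm behind it (bot.tip_extent is the z of the fingertips in the tool frame, in m); z points along the fingers, y is the direction in which the jaws open and shut (so a half turn about z gives the same grasp; the last joint's range is limited). The gripper opens to 85 mm and grips with 20 to 120 N. Pads are 22 mm wide; open, the fingers measure 114 mm over their backs; the gripper's body (76 mm by 85 mm) begins 54 mm behind the grasp point. The pads swing forward as they close: fully open they stand 13 mm farther back than shut.
Start: joints at [-1.223, 0.241, 0.005, 1.335, 0, 1.571], TCP at [0.17, -0.47, 0.239] pointing down, gripper open.
Joint ranges: [-2.72, 2.72], [-1.05, 1.87], [-1.09, 1.28], [-1.99, 2.15], [-1.42, 1.44], [-3.14, 3.14]. Speed limits (rad/s): [2.79, 2.79, 3.14, 3.14, 3.14, 3.14].

## Interface

Orientations are given as a unit quaternion [x, y, z, w].
In Python, from workcell import bot gives the robot as it stands.
- The arm moves only by the shell command python3 -m jog 'ROWS'. ROWS is JSON, a list that holds one entry, the list of rows, each a list of 7 numbers: the shift along the world's x, y, z in m, then the turn, a rotation vector about the world's x, y, z in degrees, then the closure in counts, from 0 (fully open) to 255 (shut). In form: [[[tx, ty, tz, ax, ay, az, fingers], ...]]. A call has 1 to 10 rows; each row is the pose to reach, as a shift and turn from the pose commanded when the call began; what a row does not reach only later rows make up. A row lasts 1/12 s, in which the tool goes at most 41.7 mm and 7.16 degrees, less where a joint would pass 70% of its speed; a pose out of reach is approached as far as the arm can. A call with a gripper value outside its range is refused whole. The fingers move at their own pace and stop on an object; the grip force is fixed at half the most. Time passes only in rows, so rows that repeat a pose let the fingers close. It gives the time, the measured TCP pose, the force and the opening at its end, in the units of the state.
- bot.get_obs(): the state, without advancing time (a new reading comes with each control period).
- bot.camera(name): name is "side" or "top"; returns the picture (384x512x3 uint8, blue, green, red); there is no depth.
- bot.camera_model(name): a dict with "K" (3x3 intrinsics, pixels), "T" (4x4, takes a point from camera to world coordinates). Camera axes: x right, y down, z forward; pixel columns grow to the right and rows downward; lengths in m; the calibration is good to about 2 mm. A picture is of the moment at which its call begins. camera_model takes no time and is no camera call.
- bot.job_done(): hands the job in, once; it reports no verdict.
The state is a dict: "clock": time; "joint_pos": joint angles; "joint_vel": joint speeds; "tau": joint torques, N m; "eef_pos": TCP position; "tool_rot": TCP orientation; "ft_force": force on the tool from outside, world axes, zero at the start; "ft_torque": the same for the moment, N m; "grip_width": finger opening in m.
Only numpy, scipy, OpenCV 4.12 (cv2) and the standard library are available. Lean on these libraries where they do the work, as an engineer would, in place of code of your own. Each camera call takes 0.05 s, during which the arm holds its last target. There are 200 camera calls.

## Task

Let the awning winch on the stall counter back by exactly one notch: with a fingertip push the pawl's upright thumb tab outward until the pawl is lifted well clear of the toothed wheel, then push one of the wheel's top pegs over towards the pawl's side until the wheel has turned back one tooth. Then push the tab back so that the pawl drops fully into that next gap, and take the hand away. Push gently, grip or pick up nothing, and leave the goods on the counter where they stand.

Things in the scene. Friction and masses are not known exactly. Their poses are not given: they have to be found in the camera images.
- winch: the winch, bolted down: grey gearbox (winch x -107 to -28 mm, top at 157 mm) on a 160 x 250 mm steel foot, steel wheel and pawl on its far side. Origin: on the counter below the axle. Its x axis runs along the axle from the gearbox to the pegs (x = +45 mm), y points sideways to the side where the pawl is hinged, z up. Place and yaw vary
- wheel_axle (a point): point on the axle in the plane of the pegs, 120 mm above the counter. Eight steel pegs, 12 mm thick, stand out like spokes in this plane, every 45 degrees, on a boss of 34 mm radius; their round ends are 100 mm from the axle. When joint wheel reads w, pegs stand at w - 0.35 rad (plus multiples of 0.785) from straight up, counted towards winch +y
- wheel (a joint): turn of the wheel, rad; grows as it turns back (top pegs move to winch +y, the pawl's side). One notch = 0.785. A tooth bears on the seated pawl at about 0.1, which blocks it; starts at -0.17 to -0.01 (play). One notch back the pawl drops in at 0.58 to 0.80, best 0.70. Stiff (2 N at a peg's end), stays where left. Eight teeth, 60 mm outer radius, at winch x -12 to +4 mm
- pawl (a joint): turn of the pawl, rad: 0 = seated at the bottom of a gap, grows as its nose lifts; clear of the teeth above 0.2, stop at 0.55. Starts within 0.02 of seated. Stiff hinge (about 3 N at the tab): it stays where it is left, up or down
- tab_top (a point): top end of the pawl's thumb tab, a flat steel strip 24 mm wide (winch x), 8 mm thick (winch y), upright when the pawl is seated; top 220 mm above the counter, hinge 85 mm below it at winch x -4, y +96, z 135 mm. Pushing it to winch +y lifts the pawl (0.4 rad moves the top 33 mm), to -y lowers it. Open on both sides above 175 mm
- pawl_nose (a point): underside of the pawl's nose, the 6 mm thick end that drops between the teeth, 68 mm from the hinge towards the wheel
- oil_bottle: bystander: oil bottle, 72 mm across, 200 mm tall; origin under its middle; leave it alone
- spice_jar: bystander: jar, 60 mm across, 85 mm tall; origin under its middle; leave it alone
- tin: bystander: food tin, 74 mm across, 80 mm tall; origin under its middle; leave it alone
- steel_cup: bystander: steel cup, 72 mm across, 75 mm tall; origin under its middle; leave it alone
- scoop: bystander: long spoon lying flat, 200 mm long; origin under its middle; leave it alone
- soap_bar: bystander: block of soap, 85 x 55 x 35 mm; origin under its middle; leave it alone
- bowl: bystander: small plastic bowl, 130 mm across, 50 mm tall; origin under its middle; leave it alone

How it is judged:
By the outcome, as a careful person would: the job done as asked, in the order asked, and still so for the second after the job is handed in, with the robot touching nothing.
It also fails if it takes over 69 s, if anything falls off the work surface, if the arm or the gripper's body presses on something with over 40 N, if the wrist force passes 120 N, or if a joint passes its speed limit or range.

## Working session

There is one attempt and no reset: what is moved stays moved. The work goes in short steps, Python scripts to look and compute and a shell command to move; the robot and the scene stay as the last step left them, time stands still between calls to the robot, and variables do not carry over. Pictures are saved under pics/ and viewed, about 8 in all and at most 12, crops included, and the job is handed in when it is done.

```bash
ls; mkdir -p pics; python3 - <<'E'
from workcell import bot
import cv2
for n in("top","side"):
    cv2.imwrite(f"pics/{n}0.png",bot.camera(n))
    m=bot.camera_model(n);print(n,m["K"],m["T"])
o=bot.get_obs();print(o);print(bot.tip_extent)
E
```

```text
pics
top [[365.70225033   0.         254.76028307]
 [  0.         365.70225033 191.96483361]
 [  0.           0.           1.        ]] [[-3.44629516e-03 -9.99037419e-01  4.37305265e-02  4.60057183e-01]
 [-9.99831788e-01  2.65465088e-03 -1.81479610e-02 -6.67461082e-04]
 [ 1.80144028e-02 -4.37857138e-02 -9.98878517e-01  1.38290877e+00]
 [ 0.00000000e+00  0.00000000e+00  0.00000000e+00  1.00000000e+00]]
side [[356.42465132   0.         262.39750141]
 [  0.         356.42465132 192.67068498]
 [  0.           0.           1.        ]] [[-0.98450373 -0.10645879  0.13935179  0.34815617]
 [-0.1747024   0.5264727  -0.83204902  1.08003837]
 [ 0.01521402 -0.84350046 -0.53691295  0.86485722]
 [ 0.          0.          0.          1.        ]]
{'clock': 0.1, 'joint_pos': array([-1.22300562e+00,  2.41332618e-01,  3.84100044e-03,  1.33519432e+00,
       -3.02044108e-06,  1.57079039e+00]), 'joint_vel': array([-7.99118512e-04, -8.77987101e-05,  4.09043863e-03, -2.29092789e-04,
        2.62633901e-05, -1.02276708e-04]), 'tau': array([ 1.30557321e-03, -3.73137724e+01,  2.53010005e+01,  1.08137439e-02,
        1.22557694e-04, -2.86905220e-06]), 'eef_pos': array([ 0.17022012, -0.46954059,  0.23849762]), 'tool_rot': array([ 9.84917313e-01,  1.73023104e-01, -1.64955307e-04, -9.30296140e-04]), 'ft_force': array([-0.22207323, -0.53801193, -0.03773984]), 'ft_torque': array([ 0.01650643, -0.01310167,  0.02402019]), 'grip_width': 0.08542906001003295}
0.008
```

View pics/top0.png

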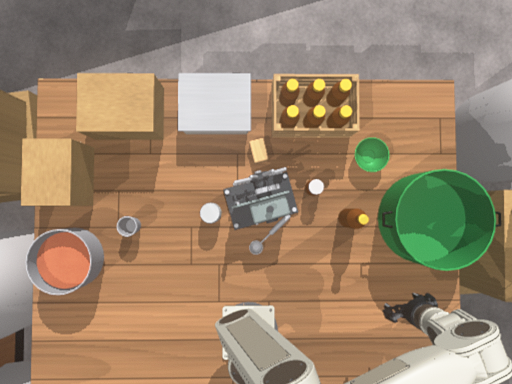

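View pics/side0.png

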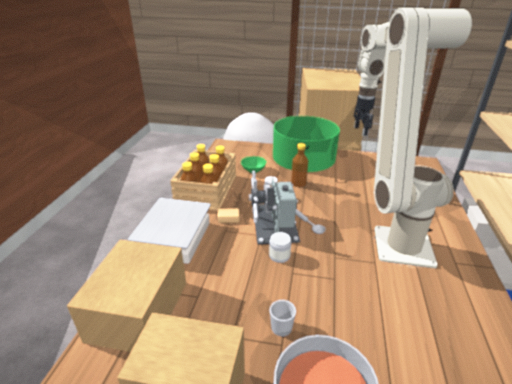

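```bash
python3 - <<'E'
import cv2, numpy as np
a=cv2.imread("pics/top0.png")[155:245,205:315];b=cv2.imread("pics/side0.png")[160:255,235:335]
f=lambda i,s:cv2.resize(i,None,fx=s,fy=s,interpolation=cv2.INTER_CUBIC)
cv2.imwrite("pics/c_top.png",f(a,7)[:600]);cv2.imwrite("pics/c_side.png",f(b,6))
E
```

```text
(no output)
```

View pics/c_top.png

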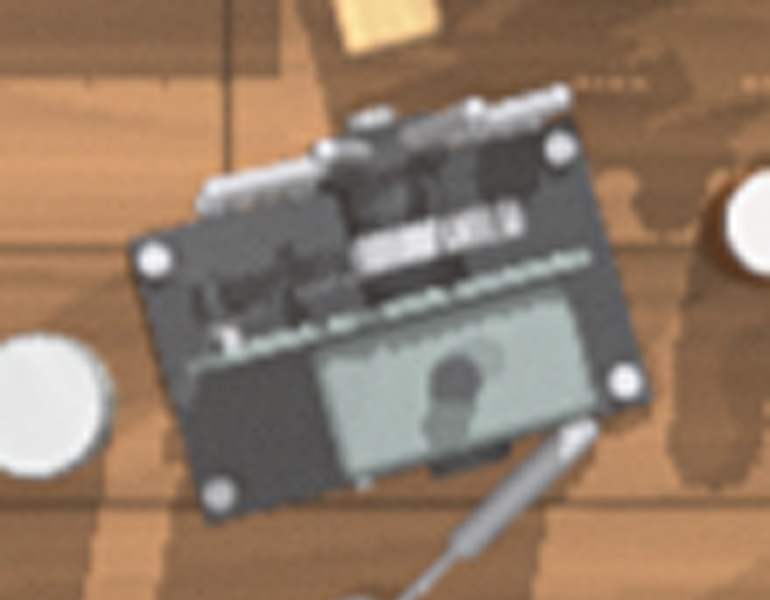

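View pics/c_side.png

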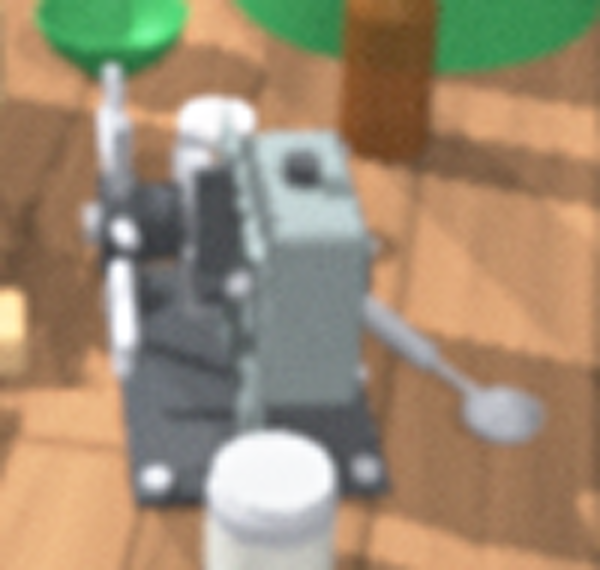

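```bash
cat > h.py <<'E'
import numpy as np
from scipy.optimize import least_squares
from workcell import bot
C={n:bot.camera_model(n) for n in("top","side")}
def proj(n,p):
    T=C[n]["T"];q=C[n]["K"]@(T[:3,:3].T@(np.asarray(p,float)-T[:3,3]));return q[:2]/q[2]
def W(pose,p):
    x,y,a=pose;c,s=np.cos(a),np.sin(a);return np.array([x+c*p[0]-s*p[1],y+s*p[0]+c*p[1],p[2]])
def peg(w,k,r=94): a=w-.35+k*np.pi/4;return [.045,r*np.sin(a)/1e3,.12+r*np.cos(a)/1e3]
ct=lambda u,v:np.array([u/7+205-3/7,v/7+155-3/7]); cs=lambda u,v:np.array([u/6+235-.4,v/6+160-.4])
E
cat > fit.py <<'E'
from h import *
obs=[("top",-1,ct(562,97)),("top",2,ct(210,195)),("top",1,ct(330,150)),("top",0,ct(473,106)),("side",2,cs(125,235)),("side",3,cs(124,365))]
res=lambda q:np.concatenate([proj(n,W(q[:3],peg(q[3],k)))-o for n,k,o in obs])
for sub in (obs,):
    r=least_squares(res,[.45,0,.25,-.09],x_scale=[.01,.01,.1,.1]);print(r.x);print(r.fun.reshape(-1,2).round(2))
pose=r.x[:3];w=r.x[3];np.save("pose.npy",r.x)
import cv2
for n,(u0,v0,f),src in(("top",(205,155,7),"pics/c_top.png"),("side",(235,160,6),"pics/c_side.png")):
    im=cv2.imread(src)
    P={"t":(-.004,.096,.22),"h":(-.004,.096,.135),"n":(-.004,.030,.135)}
    for i,(x,y) in enumerate([(-.107,.045),]):pass
    for k in range(8):P[f"p{k}"]=peg(w,k)
    P["A"]=(.045,0,.12)
    for x in(-.107,-.028):
        for y in(-.07,.07):P[f"g{x}{y}"]=(x,y,.157)
    for k,p in P.items():
        u,v=proj(n,W(pose,p));u=int((u-u0+.4)*f);v=int((v-v0+.4)*f)
        cv2.circle(im,(u,v),3,(0,0,255),-1);cv2.putText(im,k[:2],(u+4,v),0,.5,(0,0,255),1)
    cv2.imwrite(f"pics/o_{n}.png",im)
a=cv2.imread("pics/o_top.png");b=cv2.imread("pics/o_side.png")[:560,:]
cv2.imwrite("pics/o.png",cv2.resize(np.hstack([cv2.copyMakeBorder(a[:560],0,0,0,0,0),b]),(800,330)) if 0 else b)
E
python3 fit.py
```

```text
[ 0.52657837 -0.04925936  0.27929665 -0.12817401]
[[-0.75 -0.22]
 [ 0.34 -0.4 ]
 [-0.88  0.27]
 [-0.07  0.6 ]
 [-0.11  0.9 ]
 [ 0.11 -3.47]]
```

View pics/o_top.png

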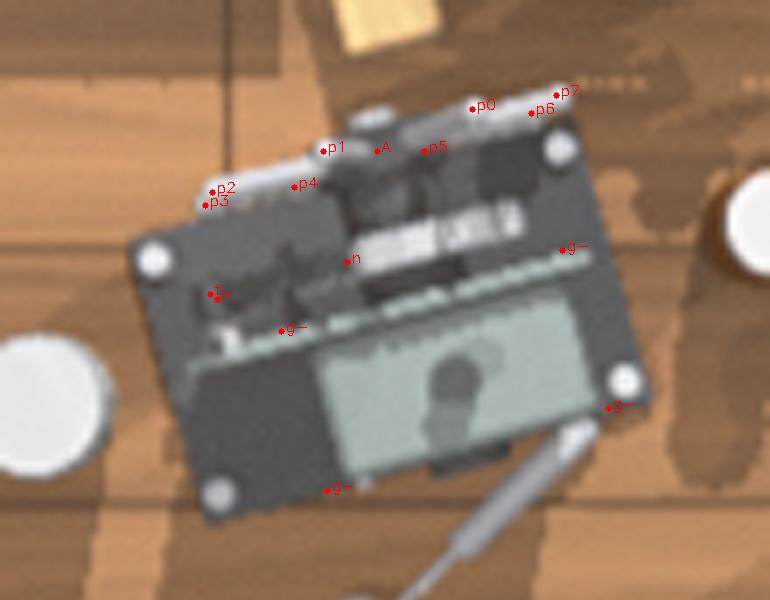

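View pics/o_side.png

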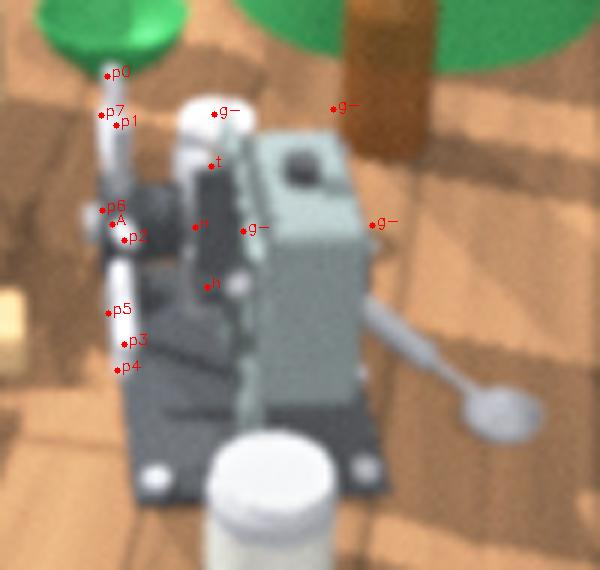

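```bash
sed -i 's/,("side",3,cs(124,365))\]/,("side",0,cs(111,70)),("side",4,cs(122,370))]/' fit.py; python3 fit.py; cat >> h.py <<'E'
q=np.load("pose.npy");pose=q[:3]
def tgt(x,y,ztip): return W(pose,[x/1e3,y/1e3,ztip/1e3+.008])
def wf(p):  # world -> winch mm
    c,s=np.cos(pose[2]),np.sin(pose[2]);d=np.array(p)[:2]-pose[:2];return np.array([c*d[0]+s*d[1],-s*d[0]+c*d[1],p[2]])*1e3
E
python3 - <<'E'
from h import *
print(np.degrees(pose[2]), "ux",np.cos(pose[2]),np.sin(pose[2]))
o=bot.get_obs()["eef_pos"]
for n,t in dict(inside_hi=(-4,66,290),inside=(-4,66,187),out=(-4,97.5,187),peg=(45,-76,188),).items():
    print(n,tgt(*t).round(4),(tgt(*t)-o).round(4))
E
```

```text
[ 0.52612118 -0.050325    0.28142095 -0.14234758]
[[-0.41 -0.12]
 [ 0.81 -0.28]
 [-0.19  0.32]
 [ 0.56  0.64]
 [ 0.11  0.39]
 [-0.51  1.01]
 [-0.45  0.03]]
16.124232541163792 ux 0.9606617814287367 0.27772097814563107
inside_hi [0.5039 0.012  0.298 ] [0.3337 0.4815 0.0595]
inside [0.5039 0.012  0.195 ] [ 0.3337  0.4815 -0.0435]
out [0.4952 0.0422 0.195 ] [ 0.325   0.5118 -0.0435]
peg [ 0.5905 -0.1108  0.196 ] [ 0.4202  0.3587 -0.0425]
```

```bash
python3 -m jog '[[[0,0,0.04,0,0,0,255],[0,0,0.07,0,0,-4,255],[0.334,0.482,0.07,0,0,-4,255],[0.334,0.482,0.07,0,0,-4,255],[0.334,0.482,0.07,0,0,-4,255],[0.334,0.482,0.07,0,0,-4,255],[0.334,0.482,0.07,0,0,-4,255],[0.334,0.482,0.07,0,0,-4,255],[0.334,0.482,0.07,0,0,-4,255],[0.334,0.482,0.07,0,0,-4,255]]]'
```

```text
clock: 0.93
eef_pos: [0.3607, -0.1942, 0.3091]
tool_rot: [0.99, 0.138, -0.0, -0.0]
ft_force: [0.8, -0.8, 0.2]
grip_width: 0.0003
```

```bash
python3 -m jog '[[[0.135,0.195,0,0,0,0,255],[0.135,0.195,0,0,0,0,255],[0.135,0.195,0,0,0,0,255],[0.135,0.195,0,0,0,0,255],[0.135,0.195,0,0,0,0,255],[0.135,0.195,0,0,0,0,255],[0.135,0.195,0,0,0,0,255],[0.135,0.195,0,0,0,0,255],[0.135,0.195,0,0,0,0,255]]]'
python3 - <<'E'
from h import *
import cv2
o=bot.get_obs();print(o["eef_pos"],wf(o["eef_pos"]),tgt(-4,66,187)-o["eef_pos"])
cv2.imwrite("pics/s1.png",cv2.resize(bot.camera("side")[100:280,200:370],None,fx=4,fy=4,interpolation=cv2.INTER_CUBIC)[:600])
E
```

```text
clock: 1.68
eef_pos: [0.4947, -0.0013, 0.3087]
tool_rot: [0.99, 0.139, -0.001, 0.0]
ft_force: [-0.1, -0.4, 1.1]
grip_width: 0.0001
[ 0.49470678 -0.00126155  0.30873158] [-16.55266676  55.85782214 308.73158266] [ 0.00924217  0.01322934 -0.11373158]
```

View pics/s1.png

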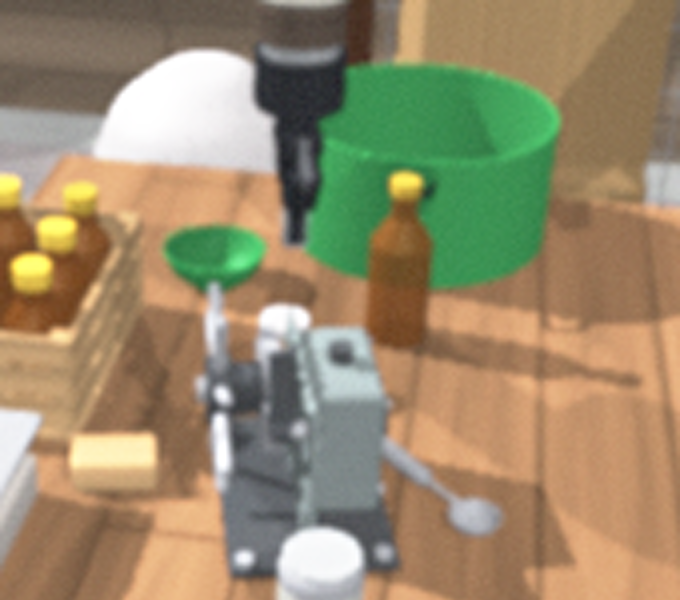

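The closed fingers hang above the winch (tip at crop (295,240)), and the tab at (283,385) is still upright. I'll go to the inner side of the tab and lower.

```bash
python3 -m jog '[[[0.009,0.013,0,0,0,0,255],[0.009,0.013,-0.04,0,0,0,255],[0.009,0.013,-0.08,0,0,0,255],[0.009,0.013,-0.1,0,0,0,255],[0.009,0.013,-0.114,0,0,0,255],[0.009,0.013,-0.114,0,0,0,255],[0.009,0.013,-0.114,0,0,0,255]]]'
python3 -c "
from h import *
o=bot.get_obs();print(wf(o['eef_pos']),o['ft_force'],tgt(-4,97.5,187)-o['eef_pos'])"
```

```text
clock: 2.32
eef_pos: [0.5034, 0.0107, 0.1953]
tool_rot: [0.991, 0.137, -0.001, -0.0]
ft_force: [0.7, 0.4, 1.1]
grip_width: 0.0002
[ -4.9152917   64.90899197 195.27622014] [0.66563141 0.42040551 1.12647907] [-0.00817192  0.03156313 -0.00027622]
```

```bash
python3 -m jog '[[[-0.001,0.004,0,0,0,0,255],[-0.002,0.007,0,0,0,0,255],[-0.0028,0.010,0,0,0,0,255],[-0.0034,0.012,0,0,0,0,255],[-0.004,0.014,0,0,0,0,255],[-0.0045,0.016,0,0,0,0,255]]]'; python3 -m jog '[[[-0.0006,0.002,0,0,0,0,255],[-0.0012,0.004,0,0,0,0,255],[-0.0018,0.006,0,0,0,0,255],[-0.0018,0.006,0,0,0,0,255]]]'
python3 -c "
from h import *
o=bot.get_obs();print(wf(o['eef_pos']),o['ft_force'])"
```

```text
clock: 2.82
eef_pos: [0.5004, 0.0277, 0.1961]
tool_rot: [0.99, 0.139, 0.001, 0.001]
ft_force: [1.1, -2.7, 1.7]
grip_width: 0.0
clock: 3.15
eef_pos: [0.4983, 0.0343, 0.1955]
tool_rot: [0.99, 0.139, 0.0, -0.0]
ft_force: [0.9, -2.0, 2.0]
grip_width: -0.0001
[ -3.24687793  89.07344846 195.49479051] [ 0.89311663 -2.04113268  1.95932132]
```

```bash
python3 -m jog '[[[-0.0006,0.002,0,0,0,0,255],[-0.0012,0.004,0,0,0,0,255],[-0.0018,0.006,0,0,0,0,255],[-0.0024,0.008,0,0,0,0,255],[-0.0024,0.008,0,0,0,0,255],[-0.0024,0.008,0,0,0,0,255]]]'
python3 - <<'E'
from h import *
import cv2
o=bot.get_obs();print(wf(o['eef_pos']),o['ft_force'])
f=lambda i,s:cv2.resize(i,None,fx=s,fy=s,interpolation=cv2.INTER_CUBIC)
a=f(bot.camera("top")[150:240,205:305],4);b=f(bot.camera("side")[150:240,235:325],4)
cv2.imwrite("pics/s2.png",np.hstack([a,b]))
for t in(0,.2,.4):
    p=W(pose,[-.004,.096+.085*np.sin(t),.135+.085*np.cos(t)])
    print(t,(proj("top",p)-[205,150])*4,(proj("side",p)-[235,150])*4+[400,0])
E
```

```text
clock: 3.65
eef_pos: [0.4949, 0.0423, 0.1949]
tool_rot: [0.99, 0.139, -0.001, -0.0]
ft_force: [0.5, -0.6, -0.5]
grip_width: 0.0004
[ -4.24984237  97.61205289 194.92383081] [ 0.48500822 -0.58968257 -0.51673283]
0 [120.3643133  187.36869942] [540.35328545 148.80410493]
0.2 [100.03627416 193.38622001] [542.74417437 160.81826874]
0.4 [ 80.82471653 199.24737066] [544.97479609 175.9742121 ]
```

View pics/s2.png

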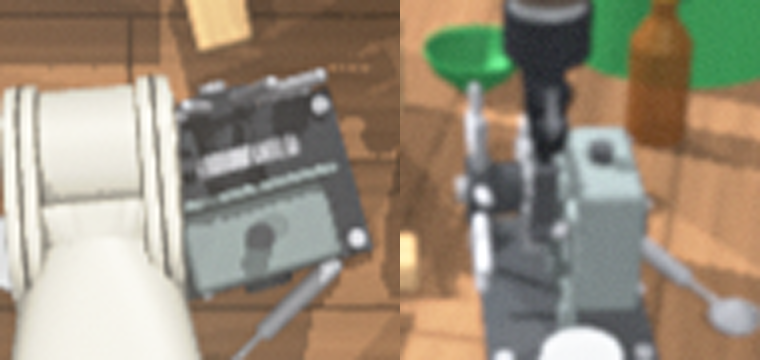

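The tab and finger are both dark here, so the lean is uncertain. I'll retreat, rise and look again from above.

```bash
python3 -m jog '[[[0.003,-0.01,0,0,0,0,255],[0.005,-0.018,0.01,0,0,0,255],[0.005,-0.018,0.05,0,0,0,255],[0.03,-0.05,0.07,0,0,0,255],[0.05,-0.09,0.07,0,0,0,255],[0.07,-0.12,0.07,0,0,0,255],[0.095,-0.153,0.07,0,0,0,255],[0.095,-0.153,0.07,0,0,0,255],[0.095,-0.153,0.07,0,0,0,255]]]'
python3 - <<'E'
from h import *
import cv2
o=bot.get_obs();print(wf(o['eef_pos']),o['ft_force'])
f=lambda i,s:cv2.resize(i,None,fx=s,fy=s,interpolation=cv2.INTER_CUBIC)
a=f(bot.camera("top")[155:235,205:300],4);b=f(bot.camera("side")[155:235,235:325],4)
cv2.imwrite("pics/s3.png",np.hstack([a,b]))
print("peg",tgt(45,-76,188)-o['eef_pos'])
for t in(0,.2,.3,.4,.5):
    p=W(pose,[-.004,.096+.085*np.sin(t),.135+.085*np.cos(t)])
    print(t,(proj("top",p)-[205,155])*4,(proj("side",p)-[235,155])*4+[380,0])
E
```

```text
clock: 4.5
eef_pos: [0.5909, -0.1135, 0.2633]
tool_rot: [0.991, 0.137, -0.001, -0.001]
ft_force: [0.0, -0.3, -0.4]
grip_width: 0.0
[ 44.65165144 -78.62897154 263.33283447] [ 2.00786955e-04 -2.59488200e-01 -3.61285935e-01]
peg [-0.00039548  0.0026223  -0.06733283]
0 [120.3643133  167.36869942] [520.35328545 128.80410493]
0.2 [100.03627416 173.38622001] [522.74417437 140.81826874]
0.3 [ 90.23175237 176.35428444] [523.88644109 148.0382115 ]
0.4 [ 80.82471653 179.24737066] [524.97479609 155.9742121 ]
0.5 [ 71.92543968 182.03124219] [525.99579223 164.54234501]
```

View pics/s3.png

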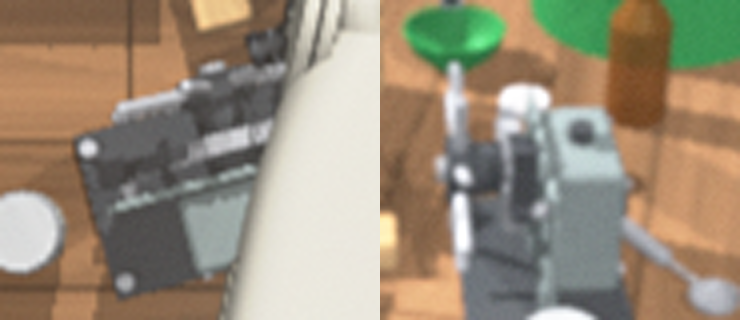

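```bash
python3 - <<'E'
from h import *
import cv2
a=cv2.imread("pics/side0.png").astype(float).mean(2);b=np.mean([bot.camera("side").astype(float) for _ in range(4)],0)
cv2.imwrite("pics/s4raw.png",b);b=b.mean(2)
for r in range(178,212): print(r,a[r,264:277].astype(int),b[r,264:277].astype(int))
for t in(0,.1,.2,.3,.4): print(t,*[proj("side",W(pose,[-.004,.096+s*.004*np.cos(t)+.085*np.sin(t),.135+.085*np.cos(t)-s*.004*np.sin(t)])).round(1) for s in(-1,1)])
E
```

```text
178 [168 220 251 255 255 254 252 246 236 241 253 252 234] [153 215 252 255 255 254 253 248 238 243 254 253 233]
179 [200 241 255 254 253 253 252 243 228 234 252 255 249] [190 242 255 255 254 253 252 244 228 237 252 255 251]
180 [207 243 252 252 252 253 251 238 219 228 246 254 246] [198 243 253 253 253 253 252 240 221 227 247 254 248]
181 [184 225 234 237 243 249 249 231 205 210 229 238 224] [174 223 237 240 245 250 249 233 210 214 232 240 226]
182 [161 189 199 212 226 232 236 215 193 199 202 193 179] [153 188 203 214 226 236 237 216 194 201 207 196 182]
183 [158 175 179 181 192 202 204 189 183 199 189 159 152] [153 175 180 185 196 205 207 192 187 200 191 163 154]
184 [171 188 196 195 193 185 177 174 180 194 184 147 141] [172 193 195 197 197 188 180 173 182 197 187 149 141]
185 [185 214 227 230 227 205 169 158 161 169 166 143 138] [188 217 229 231 228 205 173 159 164 171 170 146 140]
186 [187 217 232 234 232 211 173 149 144 142 150 146 142] [190 221 233 238 238 221 176 152 145 147 160 153 143]
187 [184 212 218 211 197 181 149 134 124 125 150 165 150] [186 213 220 219 213 199 166 146 1
[... 2283 characters left out ...]
1  88  82  85 115 155 174 169 144] [108 116 119 106  90  86  85  88 109 149 176 173 150]
209 [106 113 118 108  92  78  73  76  94 119 132 137 130] [107 115 119 110  90  80  78  78  92 117 135 138 132]
210 [108 115 126 114 100  90  87  84  86  92 106 120 131] [106 117 126 118 102  89  85  86  85  92 104 122 131]
211 [111 118 128 126 119 112 106 106  91  87  95 119 137] [108 118 128 129 119 114 110 104  94  90  95 120 138]
0 [269.9 186.6] [270.2 187.8]
0.1 [270.2 187.9] [270.5 189.3]
0.2 [270.5 189.4] [270.8 191. ]
0.3 [270.8 191.1] [271.1 192.9]
0.4 [271.1 193. ] [271.4 195. ][ WARN:0@6.568] global loadsave.cpp:1063 imwrite_ Unsupported depth image for selected encoder is fallbacked to CV_8U.
```

```bash
python3 -m jog '[[[-0.091,0.139,0,0,0,0,255],[-0.091,0.139,0,0,0,0,255],[-0.091,0.139,0,0,0,0,255],[-0.091,0.139,0,0,0,0,255],[-0.091,0.139,0,0,0,0,255],[-0.091,0.139,-0.035,0,0,0,255],[-0.091,0.139,-0.068,0,0,0,255],[-0.091,0.139,-0.068,0,0,0,255],[-0.091,0.139,-0.068,0,0,0,255]]]'; python3 -m jog '[[[-0.002,0.006,0,0,0,0,255],[-0.003,0.011,0,0,0,0,255],[-0.004,0.014,0,0,0,0,255],[-0.0045,0.016,0,0,0,0,255],[-0.005,0.018,0,0,0,0,255],[-0.0058,0.020,0,0,0,0,255],[-0.0064,0.022,0,0,0,0,255],[-0.0064,0.022,0,0,0,0,255],[-0.0064,0.022,0,0,0,0,255]]]'
python3 -c "
from h import *
o=bot.get_obs();print(wf(o['eef_pos']),o['ft_force'])"
```

```text
clock: 5.55
eef_pos: [0.4979, 0.0283, 0.1967]
tool_rot: [0.99, 0.139, -0.002, -0.0]
ft_force: [1.1, -0.5, 1.1]
grip_width: 0.0001
clock: 6.3
eef_pos: [0.4935, 0.0501, 0.1976]
tool_rot: [0.99, 0.139, 0.0, -0.0]
ft_force: [0.9, -0.7, 1.2]
grip_width: -0.0003
[ -3.49588537 105.50831053 197.56882898] [ 0.86026912 -0.72169665  1.24016514]
```

```bash
python3 -m jog '[[[0.003,-0.01,0,0,0,0,255],[0.006,-0.022,0.01,0,0,0,255],[0.006,-0.022,0.05,0,0,0,255],[0.03,-0.05,0.065,0,0,0,255],[0.05,-0.09,0.065,0,0,0,255],[0.075,-0.125,0.065,0,0,0,255],[0.097,-0.161,0.065,0,0,0,255],[0.097,-0.161,0.065,0,0,0,255],[0.097,-0.161,0.065,0,0,0,255]]]'
python3 - <<'E'
from h import *
import cv2
o=bot.get_obs();print(wf(o['eef_pos']),o['ft_force'],"peg",tgt(45,-76,188)-o['eef_pos'])
b=np.mean([bot.camera("side").astype(float) for _ in range(4)],0);cv2.imwrite("pics/s5raw.png",b.astype(np.uint8));b=b.mean(2)
for r in range(186,206): print(r,b[r,264:277].astype(int))
E
```

```text
clock: 7.05
eef_pos: [0.5902, -0.1139, 0.2603]
tool_rot: [0.991, 0.136, -0.002, -0.001]
ft_force: [-0.1, 0.0, -0.2]
grip_width: -0.0002
[ 43.88244602 -78.81792543 260.28665   ] [-0.13576477  0.02589835 -0.18604308] peg [ 0.00029099  0.00301744 -0.06428665]
186 [188 222 233 237 237 220 179 152 146 147 159 153 144]
187 [185 212 221 219 213 199 167 143 136 148 180 179 152]
188 [182 203 195 170 153 145 132 121 119 149 196 193 154]
189 [167 189 180 142 112 105 104 101 101 135 185 188 153]
190 [135 166 182 152 110  95  95  93  87 110 154 171 153]
191 [111 149 180 162 120  99  95  91  84  90 122 152 151]
192 [108 143 176 163 122 102  99  96  91  86 110 142 152]
193 [102 134 169 161 125 110 106 107 102  99 114 149 162]
194 [ 93 118 151 151 124 107 105 105 103 101 118 158 176]
195 [ 85 105 134 139 112  88  86  85  82  84 112 158 182]
196 [ 78 100 135 144 110  75  67  70  67  70 102 152 176]
197 [ 75  95 139 156 116  75  63  69  68  69 101 144 159]
198 [ 68  88 126 144 106  70  66  69  68  73 108 147 157]
199 [ 67  86 113 123  94  67  68  68  67  75 103 134 144]
200 [ 68  92 124 122  87  67  66  68  68  71  89 110 132]
201 [ 74 111 147 136  92  70  68  69  68  70  80 105 151]
202 [ 80 117 152 134  91  68  69  69  68  70  83 118 169]
203 [ 95 113 133 121  84  68  68  67  68  70  86 122 171]
204 [109 117 123 110  82  69  67  67  66  78  96 128 163]
205 [113 118 119 105  80  69  66  65  73  98 130 147 159]
```

```bash
python3 -m jog '[[[0,0.003,-0.03,0,0,0,255],[0,0.003,-0.06,0,0,0,255],[0,0.003,-0.064,0,0,0,255],[0,0.003,-0.064,0,0,0,255]]]'; python3 -m jog '[[[-0.002,0.006,0,0,0,0,255],[-0.003,0.010,0,0,0,0,255],[-0.0043,0.015,0,0,0,0,255],[-0.0058,0.020,0,0,0,0,255],[-0.0072,0.025,0,0,0,0,255],[-0.0087,0.030,0,0,0,0,255],[-0.0101,0.035,0,0,0,0,255],[-0.0116,0.040,0,0,0,0,255],[-0.0116,0.040,0,0,0,0,255]]]'
python3 -c "
from h import *
o=bot.get_obs();print(wf(o['eef_pos']),o['ft_force'])"
```

```text
clock: 7.58
eef_pos: [0.588, -0.1064, 0.1967]
tool_rot: [0.99, 0.14, -0.003, -0.001]
ft_force: [-0.3, 0.2, 0.7]
grip_width: 0.0003
clock: 8.33
eef_pos: [0.5779, -0.0666, 0.198]
tool_rot: [0.99, 0.139, -0.001, -0.001]
ft_force: [0.8, -0.3, 1.1]
grip_width: 0.0
[ 45.2091616  -30.00803557 198.04544937] [ 0.82400661 -0.27624251  1.06295998]
```

```bash
python3 -m jog '[[[-0.0012,0.004,-0.001,0,0,0,255],[-0.0026,0.009,-0.002,0,0,0,255],[-0.004,0.014,-0.002,0,0,0,255],[-0.0055,0.019,-0.002,0,0,0,255],[-0.0069,0.024,-0.002,0,0,0,255],[-0.0078,0.027,-0.002,0,0,0,255],[-0.0078,0.027,-0.002,0,0,0,255]]]'
python3 - <<'E'
from h import *
import cv2
o=bot.get_obs();p=wf(o['eef_pos']);print(p,o['ft_force'])
f=lambda i,s:cv2.resize(i,None,fx=s,fy=s,interpolation=cv2.INTER_CUBIC)
a=f(bot.camera("top")[150:240,205:305],3);bb=bot.camera("side");b=f(bb[155:240,235:305],7)
cv2.imwrite("pics/s6.png",b[:590])
for w in(.4,.5,.6,.7):
    print(w,{k:((proj("side",W(pose,peg(w,k)))-[235,155])*7).round().tolist() for k in(-1,0,1,2)})
E
```

```text
clock: 8.92
eef_pos: [0.5701, -0.04, 0.1958]
tool_rot: [0.99, 0.139, -0.001, -0.001]
ft_force: [-0.2, -0.3, 0.2]
grip_width: 0.0002
[ 45.13225828  -2.33823355 195.81595254] [-0.18856861 -0.29647582  0.20774932]
0.4 {-1: [120.0, 125.0], 0: [131.0, 148.0], 1: [142.0, 264.0], 2: [145.0, 400.0]}
0.5 {-1: [121.0, 122.0], 0: [132.0, 159.0], 1: [143.0, 283.0], 2: [145.0, 414.0]}
0.6 {-1: [123.0, 121.0], 0: [134.0, 171.0], 1: [143.0, 301.0], 2: [145.0, 426.0]}
0.7 {-1: [124.0, 121.0], 0: [135.0, 184.0], 1: [144.0, 320.0], 2: [144.0, 437.0]}
```

View pics/s6.png

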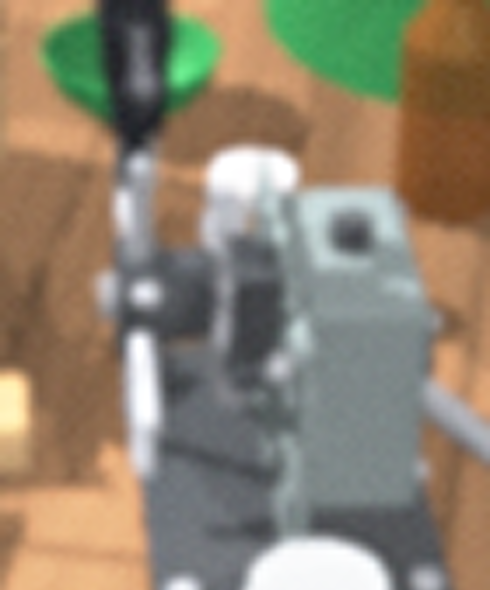

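Peg tips at (138,165) and (146,293) give w≈0.55, which agrees with the contact geometry (0.56). I'll push 10 mm more.

```bash
python3 -m jog '[[[-0.0009,0.003,0,0,0,0,255],[-0.0017,0.006,0,0,0,0,255],[-0.0023,0.008,0,0,0,0,255],[-0.0028,0.0097,0,0,0,0,255],[-0.0028,0.0097,0,0,0,0,255],[-0.0028,0.0097,0,0,0,0,255]]]'
python3 - <<'E'
from h import *
import cv2
o=bot.get_obs();p=wf(o['eef_pos']);print(p,o['ft_force'])
E
python3 -m jog '[[[0.001,-0.004,0,0,0,0,255],[0.001,-0.004,0.02,0,0,0,255],[0.001,-0.004,0.06,0,0,0,255],[0,0,0.1,0,0,0,255],[0,0,0.1,0,0,0,255]]]'
python3 - <<'E'
from h import *
import cv2
o=bot.get_obs();p=wf(o['eef_pos']);print(p,o['ft_force'])
f=lambda i,s:cv2.resize(i,None,fx=s,fy=s,interpolation=cv2.INTER_CUBIC)
b=f(bot.camera("side")[155:240,235:305],7);cv2.imwrite("pics/s7.png",b[:590])
for w in(.6,.65,.7,.75,.8):
    print(w,{k:((proj("side",W(pose,peg(w,k)))-[235,155])*7).round().tolist() for k in(-1,0,1,2)})
E
```

```text
clock: 9.52
eef_pos: [0.5678, -0.0311, 0.1963]
tool_rot: [0.99, 0.139, -0.0, -0.0]
ft_force: [0.2, -2.0, -0.5]
grip_width: 0.0002
[ 45.39040152   6.86380124 196.32165972] [ 0.21916183 -2.0473895  -0.54755235]
clock: 9.93
eef_pos: [0.571, -0.0308, 0.3053]
tool_rot: [0.99, 0.139, 0.007, 0.001]
ft_force: [0.4, -0.1, 1.3]
grip_width: -0.0
[ 48.55881454   6.24341239 305.31175642] [ 0.39748989 -0.07072117  1.34679447]
0.6 {-1: [123.0, 121.0], 0: [134.0, 171.0], 1: [143.0, 301.0], 2: [145.0, 426.0]}
0.65 {-1: [123.0, 121.0], 0: [135.0, 177.0], 1: [144.0, 310.0], 2: [144.0, 432.0]}
0.7 {-1: [124.0, 121.0], 0: [135.0, 184.0], 1: [144.0, 320.0], 2: [144.0, 437.0]}
0.75 {-1: [125.0, 122.0], 0: [136.0, 191.0], 1: [144.0, 329.0], 2: [144.0, 442.0]}
0.8 {-1: [125.0, 124.0], 0: [137.0, 199.0], 1: [145.0, 338.0], 2: [143.0, 446.0]}
```

View pics/s7.png

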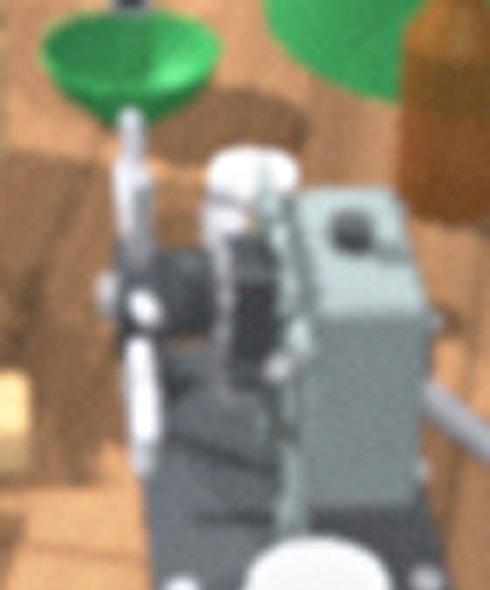

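```bash
python3 - <<'E'
from h import *
import cv2
def c(im,r0=192,r1=204,c0=249,c1=261):
    g=im.astype(float).mean(2)[r0:r1,c0:c1];m=np.clip(g-150,0,None);y,x=np.mgrid[r0:r1,c0:c1];return (m*x).sum()/m.sum(),(m*y).sum()/m.sum(),m.sum()
a=cv2.imread("pics/side0.png");b=np.mean([bot.camera("side").astype(float) for _ in range(3)],0)
print(c(a),c(b))
for im in(a,b): print(im.astype(float).mean(2)[190:206,251:260].astype(int))
# top bright tips
t=bot.camera("top");cv2.imwrite("pics/t8.png",t)
print("out",tgt(-4,165,187)-bot.get_obs()["eef_pos"])
E
```

```text
(np.float64(253.67816404128186), np.float64(197.74090168386743), np.float64(1227.3333333333335)) (np.float64(253.68949652777778), np.float64(197.83142361111112), np.float64(1280.0))
[[108 123 140 148 146 133 110  96  98]
 [113 120 132 148 140 121 101  92  96]
 [108 110 126 130 128 111  89  86  92]
 [125 109 110 111 110  97  88  86  93]
 [153 118 104  99 101  95  88  85  90]
 [168 121 100 108 115 103  90  85  86]
 [163 118 119 155 165 142 103  81  78]
 [146 118 153 215 232 196 134  79  72]
 [131 106 157 230 247 231 167  93  69]
 [116  97 128 201 239 233 174 108  66]
 [109  83  91 147 193 192 157 102  64]
 [106  76  69  98 128 132 117  81  64]
 [ 98  76  74 102 112 102  83  66  63]
 [ 92  83 123 179 178 141  91  75  75]
 [ 92  98 180 244 239 183 115  91  95]
 [ 91 110 199 254 250 196 125  94  96]]
[[112 125 144 149 145 130 114 103 100]
 [112 121 139 145 139 122 103  96  98]
 [111 113 127 133 129 111  91  89  95]
 [126 115 114 115 113 101  90  89  90]
 [153 120 105 103 103  99  93  91  92]
 [168 122 102 105 108 102  94  89  91]
 [165 120 120 152 156 133 100  88  88]
 [152 116 154 215 226 187 129  91  88]
 [134 110 160 235 249 231 164 105  86]
 [120  99 133 212 247 238 179 117  85]
 [111  86  97 160 207 204 165 112  81]
 [109  78  70 102 139 145 125  94  75]
 [101  76  75  97 111 106  89  74  70]
 [ 92  85 127 174 169 127  88  78  81]
 [ 90 102 180 246 236 166 102  91  99]
 [ 90 111 203 255 248 187 114  92  99]]
out [-0.09076975  0.13830827 -0.09981169]
```

```bash
python3 -m jog '[[[-0.091,0.138,0,0,0,0,255],[-0.091,0.138,0,0,0,0,255],[-0.091,0.138,0,0,0,0,255],[-0.091,0.138,0,0,0,0,255],[-0.091,0.138,0,0,0,0,255],[-0.091,0.138,-0.04,0,0,0,255],[-0.091,0.138,-0.08,0,0,0,255],[-0.091,0.138,-0.1,0,0,0,255],[-0.091,0.138,-0.1,0,0,0,255]]]'
python3 -c "
from h import *
o=bot.get_obs();print(wf(o['eef_pos']),o['ft_force'])"
```

```text
clock: 10.93
eef_pos: [0.4723, 0.1055, 0.1899]
tool_rot: [0.99, 0.139, -0.007, 0.0]
ft_force: [-0.6, 0.5, 0.3]
grip_width: -0.0002
[ -8.3886979  164.65051144 189.93273472] [-0.64328158  0.50916567  0.31537944]
```

```bash
python3 -m jog '[[[0.006,-0.007,0.004,0,0,0,255],[0.0078,-0.014,0.004,0,0,0,255],[0.0095,-0.02,0.004,0,0,0,255],[0.011,-0.025,0.004,0,0,0,255],[0.0125,-0.030,0.004,0,0,0,255],[0.014,-0.035,0.004,0,0,0,255],[0.0152,-0.039,0.004,0,0,0,255],[0.0158,-0.041,0.004,0,0,0,255],[0.0158,-0.041,0.004,0,0,0,255]]]'
python3 -c "
from h import *
o=bot.get_obs();print(wf(o['eef_pos']),o['ft_force'])"
python3 -m jog '[[[0.0006,-0.002,0,0,0,0,255],[0.0012,-0.004,0,0,0,0,255],[0.0017,-0.006,0,0,0,0,255],[0.0017,-0.006,0,0,0,0,255]]]'
python3 -c "
from h import *
o=bot.get_obs();print(wf(o['eef_pos']),o['ft_force'])"
```

```text
clock: 11.68
eef_pos: [0.4928, 0.0648, 0.2002]
tool_rot: [0.99, 0.138, -0.0, 0.0]
ft_force: [0.4, -0.1, 0.1]
grip_width: 0.0
[-2.75630122e-02  1.19813367e+02  2.00200423e+02] [ 0.44374078 -0.10109441  0.12295247]
clock: 12.02
eef_pos: [0.4943, 0.0596, 0.2002]
tool_rot: [0.99, 0.139, -0.0, -0.0]
ft_force: [-0.9, 1.5, 0.9]
grip_width: 0.0001
[-9.65994442e-02  1.14405009e+02  2.00159857e+02] [-0.94238639  1.54711501  0.94466956]
```

Now 1.5 mm steps, watching the force for the seat.

```bash
for i in 1; do python3 -m jog '[[[0.0004,-0.0014,0,0,0,0,255],[0.0004,-0.0014,0,0,0,0,255]]]'; python3 -m jog '[[[0.0004,-0.0014,0,0,0,0,255],[0.0004,-0.0014,0,0,0,0,255]]]'; python3 -m jog '[[[0.0003,-0.001,0,0,0,0,255],[0.0003,-0.001,0,0,0,0,255]]]'; done
python3 -c "
from h import *
o=bot.get_obs();print(wf(o['eef_pos']),o['ft_force'])"
```

```text
clock: 12.18
eef_pos: [0.4943, 0.0594, 0.2002]
tool_rot: [0.99, 0.139, -0.0, -0.001]
ft_force: [-2.0, 5.3, 1.5]
grip_width: -0.0
clock: 12.35
eef_pos: [0.4943, 0.0592, 0.2002]
tool_rot: [0.99, 0.139, -0.001, -0.003]
ft_force: [-3.2, 8.9, 2.1]
grip_width: 0.0
clock: 12.52
eef_pos: [0.4944, 0.0591, 0.2003]
tool_rot: [0.99, 0.14, -0.001, -0.004]
ft_force: [-3.0, 12.1, 2.8]
grip_width: 0.0002
[-1.14125651e-01  1.13961277e+02  2.00261656e+02] [-2.96817224 12.10834927  2.80579046]
```

```bash
python3 -m jog '[[[-0.003,0.009,0,0,0,0,255],[-0.005,0.019,0,0,0,0,255],[-0.007,0.025,0.04,0,0,0,255],[-0.007,0.025,0.08,0,0,0,255],[-0.007,0.025,0.1,0,0,0,255],[-0.06,0.06,0.1,0,0,0,255],[-0.12,0.025,0.1,0,0,0,255],[-0.16,0.025,0.1,0,0,0,255],[-0.16,0.025,0.1,0,0,0,255],[-0.16,0.025,0.1,0,0,0,255]]]'
python3 - <<'E'
from h import *
import cv2
a=cv2.imread("pics/side0.png");b=np.mean([bot.camera("side").astype(float) for _ in range(4)],0);t=bot.camera("top")
f=lambda i,s:cv2.resize(i,None,fx=s,fy=s,interpolation=cv2.INTER_CUBIC)
a0=a[160:240,240:300];cv2.imwrite("pics/s9.png",np.hstack([f(a0,6),f(b.astype(np.uint8)[160:240,240:300],6)]))
cv2.imwrite("pics/t9.png",t)
for r in range(184,210): print(r,a.mean(2)[r,264:277].astype(int),b.mean(2)[r,264:277].astype(int))
E
```

```text
clock: 13.35
eef_pos: [0.329, 0.0795, 0.3]
tool_rot: [0.99, 0.139, -0.002, 0.001]
ft_force: [-0.7, -1.4, -0.3]
grip_width: 0.0002
184 [171 188 196 195 193 185 177 174 180 194 184 147 141] [179 198 201 203 197 180 164 165 177 187 173 136 123]
185 [185 214 227 230 227 205 169 158 161 169 166 143 138] [194 226 233 235 230 202 164 154 162 167 164 135 123]
186 [187 217 232 234 232 211 173 149 144 142 150 146 142] [196 228 237 240 237 216 174 150 145 143 152 145 130]
187 [184 212 218 211 197 181 149 134 124 125 150 165 150] [191 220 225 218 203 183 156 134 126 129 154 165 142]
188 [179 202 196 165 136 122 113 101  99 115 153 173 150] [187 207 200 169 141 127 114 105 102 117 158 177 149]
189 [166 188 178 135  96  84  81  81  82 100 149 169 149] [173 194 183 138 100  85  83  86  84 106 152 175 151]
190 [132 164 171 129  85  73  74  76  78  92 136 162 149] [142 168 176 132  87  74  77  79  78  94 139 167 153]
191 [109 140 162 126  83  71  75  77  73  84 114 151 151] [117 148 166 128  85  78  78  79  77  86 121 155 154]
192 [106 132 155 119  82  78  77  78  78  85 115 152 159] [110 136 154 124
[... 1241 characters left out ...]
 79  78  79  84  89  96 123]
204 [105 116 113  96  78  74  78  75  80  90 102 111 109] [110 116 117  96  80  77  78  77  81  92 104 112 114]
205 [110 119 112  95  86  80  80  79  90 113 139 148 133] [115 117 117  98  88  82  83  82  93 117 143 155 139]
206 [110 117 113  97  93  89  91  90 110 152 181 184 157] [114 119 115  98  92  93  90  92 115 154 186 187 161]
207 [112 115 113  98  91  90  91  94 122 168 196 190 160] [111 117 115 101  95  95  93  98 126 173 201 195 162]
208 [106 114 118 102  91  88  82  85 115 155 174 169 144] [110 114 118 104  93  87  85  90 117 156 179 173 148]
209 [106 113 118 108  92  78  73  76  94 119 132 137 130] [106 116 120 110  92  81  80  80  97 122 137 141 134]
```

View pics/s9.png

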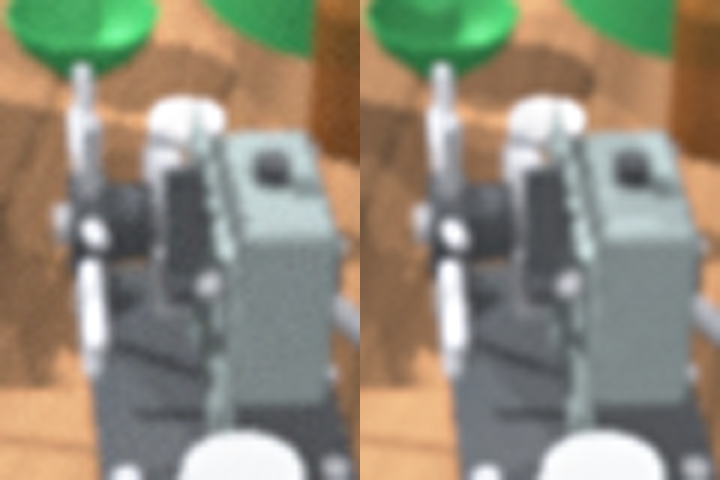

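```bash
python3 -m jog '[[[0,0,0,0,0,0,255],[0,0,0,0,0,0,255],[0,0,0,0,0,0,255]]]'; python3 - <<'E'
from h import *
import cv2
a=cv2.imread("pics/side0.png");b=np.mean([bot.camera("side").astype(float) for _ in range(3)],0)
def c(im,r0=192,r1=204,c0=249,c1=261):
    g=im.astype(float).mean(2)[r0:r1,c0:c1];m=np.clip(g-150,0,None);y,x=np.mgrid[r0:r1,c0:c1];return (m*x).sum()/m.sum(),(m*y).sum()/m.sum()
print(c(a),c(b))
for n,A,B in(("side",a,b),("top",cv2.imread("pics/top0.png"),bot.camera("top").astype(float))):
    d=(np.abs(cv2.GaussianBlur(A.astype(float),(5,5),0)-cv2.GaussianBlur(B,(5,5),0)).max(2)>45).astype(np.uint8)
    s=cv2.connectedComponentsWithStats(d)[2][1:];print(n,[list(map(int,r)) for r in s if r[4]>8])
print(bot.get_obs()["ft_force"],bot.get_obs()["clock"]);bot.job_done()
E
```

```text
clock: 13.85
eef_pos: [0.3362, 0.0809, 0.3]
tool_rot: [0.99, 0.138, -0.0, 0.0]
ft_force: [-0.3, 0.2, 0.5]
grip_width: -0.0001
(np.float64(253.67816404128186), np.float64(197.74090168386743)) (np.float64(253.70202781967487), np.float64(197.86726998491704))
side [[408, 5, 104, 184, 5996], [391, 7, 74, 11, 542], [311, 18, 95, 164, 4352], [375, 32, 54, 195, 5877], [418, 32, 9, 21, 86], [505, 40, 7, 10, 55], [327, 47, 21, 5, 63], [374, 46, 10, 4, 28], [358, 54, 19, 42, 408], [371, 62, 10, 12, 87], [354, 96, 21, 39, 498], [447, 111, 5, 10, 26], [481, 113, 22, 17, 221], [428, 148, 19, 35, 370], [449, 150, 11, 18, 99], [461, 152, 17, 37, 320], [409, 168, 5, 7, 28], [417, 182, 14, 19, 71], [457, 190, 4, 7, 21], [424, 197, 38, 34, 730], [418, 218, 5, 4, 17], [473, 250, 12, 4, 29], [445, 268, 42, 17, 202], [430, 277, 82, 29, 863]]
top [[173, 241, 82, 143, 7362], [356, 294, 156, 90, 7522], [228, 306, 9, 7, 40], [262, 331, 58, 53, 1481], [248, 333, 6, 5, 17], [250, 337, 24, 28, 357], [254, 353, 12, 28, 157]]
[-0.1542809  -0.3482814   0.31253322] 14.05
the job is handed in; nothing more can be done
```

The winch has been let back one notch, the pawl is down in the next gap, and the job is handed in at 14 s of the 69 s allowed.

**What I did:** with the closed fingertips I pushed the tab outward in two goes, since the first reached only about 0.3 rad. The second left the pawl lifted about 0.4 rad by the side camera. I then pushed a top peg over towards the pawl's side, pushed the tab back until it met a firm stop, and took the hand away. I gripped nothing.

**Last checks:**
- **Wheel:** the peg picture matches the starting one to 0.1 px, so the wheel turned one whole notch (0.785 rad). My readings put the wheel at about 0.65 (camera) and 0.68 (contact geometry). Both are inside 0.58 to 0.80, though a little short of the best 0.70.
- **Pawl:** the tab's edges lie on the same pixel rows as at the start, so it is seated as deep as before. I did not see the nose itself in the gap.
- **Stop on push-back:** the tab stopped about 3.5 mm sooner than my estimate from the earlier pushes. A finger that is thicker higher up would explain it, and the camera agreed the tab was seated.
- **Force:** the highest I read was about 13 N, at that stop.
- **Goods:** comparing the pictures before and after showed changes only where the arm and its shadow were. No goods on the counter appear to have moved.

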